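Tip the pocket scale out of its foam and set it face up on the slab

TASK

The pocket weighing scale is stored face down in the tight foam of its tray, its pan end tucked under a foam lip. Tip it out by lifting the free end first, turn it over, and set it face up on its four feet in the middle of the stone slab. Its load cell hates shocks: put it down gently, never let it drop or topple, and leave the carton, the ring clamp and the tweezers where they lie.

Things in the scene. Friction and masses are not known exactly. Their poses are not given: they have to be found in the camera images.
- scale: Pocket weighing scale: grey rigid block 120 x 62 x 24 mm, 0.15 to 0.25 kg; steel pan and dark display panel on its face; four rubber feet (2 mm high, 42 mm lengthwise and 22 mm across from the middle) and battery cover on its underside. Flat ends: it can stand on end. Origin mid-block. z points out of the UNDERSIDE (up at the start, down once it is face up), x lengthwise to the pan end, y across.
- pan_end (a point): Middle of the scale's pan end face (60 mm along +x from its middle), the end tucked under the lip at the start.
- display_end (a point): Middle of the scale's display end face (60 mm along -x from its middle), the free end at the start.
- case: Fixed aluminium tray, 188 x 146 x 55 mm (a rim adds 3 mm all round), filled with stiff dark foam up to z = 52 mm. Origin under its middle at bench level, x along the scale's pocket towards the lip, y across, z up. A knobbed check weight sticks out of the foam at x = 58, y = 51 mm, up to z = 63 mm.
- pocket (a point): Middle of the pocket's floor, 15 mm above the bench (case x = 10 mm). The pocket is 124 mm (case x) by 66 mm, so the scale has 2 mm of play all round; its body lies 15 to 39 mm above the bench. At the free (-x) end a finger notch 44 mm wide and 28 mm long, floor 18 mm above the bench, leaves foam 11 mm wide before each corner of the scale.
- lip (a point): Lower edge of the foam lip, 43 mm above the bench. The lip spans the pocket at its +x end and reaches 9 mm over the scale's pan end, 4 mm above it, and is 9 mm thick: it blocks a straight lift.
- well_left (a point): Middle of the floor (8 mm above the bench) of the finger well on the +y side of the pocket: open to the scale's long side, 82 mm along case x, from y = 33 to 66 mm.
- well_right (a point): The same for the finger well on the -y side.
- slab: Fixed pale stone slab on rubber feet, 140 x 140 mm, its top 22 mm above the bench. Origin under its middle at bench level, x and y along its sides. Between robot and slab the arm of the bench's work lamp rises, about x = 0.27, from y = 0.09 at the bench to y = -0.08 at z = 0.45 m: swing the arm across it high or folded.
- carton: Bystander: loose pale blue carton, 62 x 48 x 40 mm, beyond the tray. Origin under its middle.
- clamp: Bystander: loose wooden ring clamp, 113 x 30 x 20 mm, lying between tray and slab, its length (y axis) pointing roughly away from the robot. Origin under its middle.
- tweezers: Bystander: loose steel tweezers, 121 x 9 x 12 mm, near the front edge of the bench, y along them. Origin under the middle.

How it is judged:
On the way, in this order (a step that is already met when the one before it is completed fails the run):
1. the scale's free (display) end is raised well out of the foam while its pan end is still down in the pocket (z of display_end in the frame of case above 0.06 m and z of pan_end in the frame of case below 0.05 m and x of pan_end in the frame of case above 0.04 m), for 0.05 s.
2. the scale is clear of the tray (distance between scale and case above 0.13 m), for 0.2 s.
At the end, for the whole second after the job is handed in: the scale lies still and flat (within 4 degrees), face up with its feet on the slab, its centre within 18 mm of the slab's centre (angle between scale's own z axis and vertical above 3.07 rad and z of scale in the frame of slab between 0.03 and 0.04 m and horizontal distance between scale and slab below 0.018 m and linear speed of scale below 0.01 m/s); the robot touches nothing.
It fails at once if the scale drops or topples: it falls free of the fingers faster than 0.45 m/s (linear speed of scale above 0.45 m/s and contact force between scale and the fingers below 0.05 N).
It fails at once if the scale is set down with a blow or pressed on the slab with over 60 N (contact force between scale and slab above 60 N).
It fails at once if the carton, the ring clamp or the tweezers are moved by over 20 mm (distance of any of carton, clamp, tweezers from where it was at the start of the episode above 0.02 m).
It also fails if it takes over 72 s, if anything falls off the work surface, if the arm or the gripper's body presses on something with over 40 N, if the wrist force passes 120 N, or if a joint passes its speed limit or range.

ROBOT

A 6-joint arm with a two-finger parallel gripper is mounted at the origin on a cart in front of the work surface, level with it; the furniture and walls round the work are solid. World frame = base frame: x ahead of the robot, y to its left, z up, the work surface at z = 0. Lengths are in m, angles in rad, forces in N, time in s.
With the tool pointing down it reaches from about 0.375 to 0.9 m from the base axis. Payload 3.1 kg.
Tool frame: the origin (TCP) lies where the fingers leave the gripper's body, on its centre line; the fingertips stand 73 mm ahead of it and the grasp point (between the pads) lies 54 mm ahead of it; z points along the fingers, y is the line along which they close (so a half turn about z gives the same grasp; the last joint's range is limited). The gripper opens to 85 mm and grips with 20 to 120 N. Pads are 22 mm wide; open, the fingers measure 114 mm over their backs; the gripper's body (76 mm by 85 mm) begins 54 mm behind the grasp point. The pads swing forward as they close: fully open they stand 13 mm farther back than shut.
Start: joints at [0.928, 0.527, 1.433, -0, 1.181, -0.178], TCP at [0.28, 0.559, 0.304] pointing down, gripper open.
Joint ranges: [-3.08, 3.08], [-0.75, 2.2], [0.22, 2.44], [-1.43, 4.57], [0, 2.65], [-2.85, 2.85]. Speed limits (rad/s): [2.79, 2.79, 3.14, 3.14, 3.14, 3.14].

INTERFACE

Orientations are given as a unit quaternion [x, y, z, w].
In Python, from station import manip gives the robot as it stands.
- The arm moves only by the tool step_arm, never from a script. Its argument "moves" is one flat list of numbers, 5 for each row, row after row: the opening, from 0 (shut) to 1 (fully open), then the shift along the world's x, y, z scaled (see below), then the turn about the world's z scaled (see below). In form: [fingers, x, y, z, yaw, fingers, x, y, z, yaw, ...]. A call has 1 to 12 rows; each row is the pose to reach, as a shift and turn from the pose commanded when the call began, turning the shorter way round; what a row does not reach only later rows make up. The controller multiplies each number of a shift by 200 mm and each number of a turn by pi rad. A row lasts 1/8 s, in which the tool goes at most 62.5 mm and 10.7 degrees, less where a joint would pass 70% of its speed; a pose out of reach is approached as far as the arm can. A call with a number of a shift or a turn outside -1 to 1 is refused whole. A call with a gripper value outside its range is refused whole. The fingers move at their own pace and stop on an object; "grip_force" is the grip in N (left out, the last holds). Time passes only in rows, so rows that repeat a pose let the fingers close. It gives the time, the measured TCP pose, the force, the opening and the grip force at its end, in the units of the state.
- manip.sense(): the state, without advancing time (a new reading comes with each control period).
- manip.snapshot(name): name is "side" or "top" or "wrist"; returns a dict with "color" (384x512x3 uint8, blue, green, red), "z_map" (384x512 float32, m along the optical axis (not along the pixel's ray), 0 where there is no reading), "fovy" (degrees; the focal length in pixels is half the picture's height over the tangent of half this angle, whatever the lens; pixels are square), "cx", "cy" (the principal point, pixels), "k1" (the pictures are not rectified: a ray, as slopes to the right and down, at radius r is drawn at 1 + k1 r^2 times it, then the intrinsics apply), "R" (3x3) and "t" (3): a world point X has camera coordinates R X + t; the wrist camera has in their place "mount" (4x4, takes a point from camera to tool coordinates, whose origin is the TCP and whose axes are the flange's). Camera axes: x right, y down, z forward; pixel columns grow to the right and rows downward; lengths in m; the calibration is good to about 2 mm. A picture is of the moment at which its call begins: read the wrist's pose just before it.
- manip.sign_off(): hands the job in; it is judged then, once.
The state is a dict: "t": time; "q": joint angles; "qd": joint speeds; "tau": joint torques, N m; "tcp_pos": TCP position; "tool_rot": TCP orientation; "force": force on the tool from outside, world axes, zero at the start; "ft_torque": the same for the moment, N m; "finger_gap": opening from 0.0 (shut) to 1.0 (fully open); "gripper_force": force on a finger pad.
Only numpy, scipy, OpenCV 4.12 (cv2) and the standard library are available. Lean on these libraries where they do the work, as an engineer would, in place of code of your own. Each camera call takes 0.05 s, during which the arm holds its last target. There are 200 camera calls.

## Working session

There is one attempt and no reset: what is moved stays moved. The work goes in short steps, Python scripts to look and compute and a tool call to move; the robot and the scene stay as the last step left them, time stands still between calls to the robot, and variables do not carry over. Pictures are saved under pics/ and viewed, at most 10 in all, crops included, and the job is handed in when it is done.

Besides the shell and the picture viewer there is one more tool, called as name(argument=value, ...) on one line, values as JSON. step_arm: Moves the arm, as the interface text tells. Its arguments: {"type":"object","properties":{"moves":{"type":"array","items":{"type":"number"}},"grip_force":{"type":"number"}},"required":["moves"]}

```bash
mkdir -p pics; ls; cat > h.py <<'E'
import numpy as np,cv2
from station import manip
def cam(n):
    s=manip.sense(); d=manip.snapshot(n)
    if 'mount' in d:
        from scipy.spatial.transform import Rotation as Ro
        T=np.eye(4);T[:3,:3]=Ro.from_quat(s['tool_rot']).as_matrix();T[:3,3]=s['tcp_pos']
        W=np.linalg.inv(T@np.array(d['mount']));d['R'],d['t']=W[:3,:3],W[:3,3]
    d['R']=np.array(d['R']);d['t']=np.array(d['t'])
    h=d['color'].shape[0];f=h/2/np.tan(np.radians(d['fovy'])/2);d['f']=f
    return d
def slopes(d,uv):
    p=(np.atleast_2d(uv).astype(float)-[d['cx'],d['cy']])/d['f'];q=p.copy()
    for _ in range(20): q=p/(1+d['k1']*(q**2).sum(1,keepdims=True))
    return q
def onplane(d,uv,z):
    q=slopes(d,uv);r=np.c_[q,np.ones(len(q))]@d['R'];C=-d['R'].T@d['t']
    return C+r*((z-C[2])/r[:,2])[:,None]
def cloud(d):
    h,w=d['z_map'].shape;v,u=np.mgrid[:h,:w];q=slopes(d,np.c_[u.ravel(),v.ravel()])
    Z=d['z_map'].ravel();P=(np.c_[q,np.ones(len(q))]*Z[:,None]-d['t'])@d['R'];P[Z==0]=np.nan
    return P.reshape(h,w,3)
def proj(d,X):
    c=np.atleast_2d(X)@d['R'].T+d['t'];q=c[:,:2]/c[:,2:];return q*(1+d['k1']*(q**2).sum(1,keepdims=True))*d['f']+[d['cx'],d['cy']]
E
python3 - <<'E'
from h import *
s=manip.sense();print(s)
a=[cam(n) for n in('top','side')]
cv2.imwrite('pics/top.png',cv2.resize(a[0]['color'],(800,600)));cv2.imwrite('pics/side.png',cv2.resize(a[1]['color'],(800,600)))
for d in a: print(d['fovy'],-d['R'].T@d['t'],d['R'],d['k1'])
import pickle;pickle.dump(a,open('a.pkl','wb'))
E
```

```text
pics
{'t': 0.0, 'q': array([ 9.28478351e-01,  5.28450795e-01,  1.43394637e+00, -1.09442461e-05,
        1.18140569e+00, -1.78511626e-01]), 'qd': array([-0.00073009, -0.00042945, -0.00063861, -0.00011867,  0.00029878,
        0.00026812]), 'tau': array([ 2.38926259e-04, -4.42353487e+01, -1.78024954e+01, -2.52963573e-04,
        8.42861307e-03,  3.36767307e-06]), 'tcp_pos': array([0.2792242 , 0.55850669, 0.30292888]), 'tool_rot': array([ 2.29827999e-01,  9.73230635e-01, -1.01534698e-03, -4.36283838e-04]), 'force': array([-0.38041705, -0.38478113,  0.18646837]), 'ft_torque': array([ 0.04039573,  0.0021204 , -0.0124    ]), 'gripper_force': 0.0, 'finger_gap': 1.0027074599242571}
46.92335276074472 [0.39244179 0.24226577 0.92152542] [[ 1.60638095e-02 -9.99870572e-01 -8.91179239e-04]
 [-9.87138908e-01 -1.57174676e-02 -1.59090344e-01]
 [ 1.59055746e-01  3.43531468e-03 -9.87263626e-01]] -0.15430373204745637
46.34962032866124 [ 0.4155678  -0.61996334  0.72002064] [[ 0.98861962 -0.14955701 -0.0162467 ]
 [-0.10438205 -0.60418146 -0.78998047]
 [ 0.10833117  0.78268605 -0.61291672]] -0.013485306713820634
```

View pics/top.png

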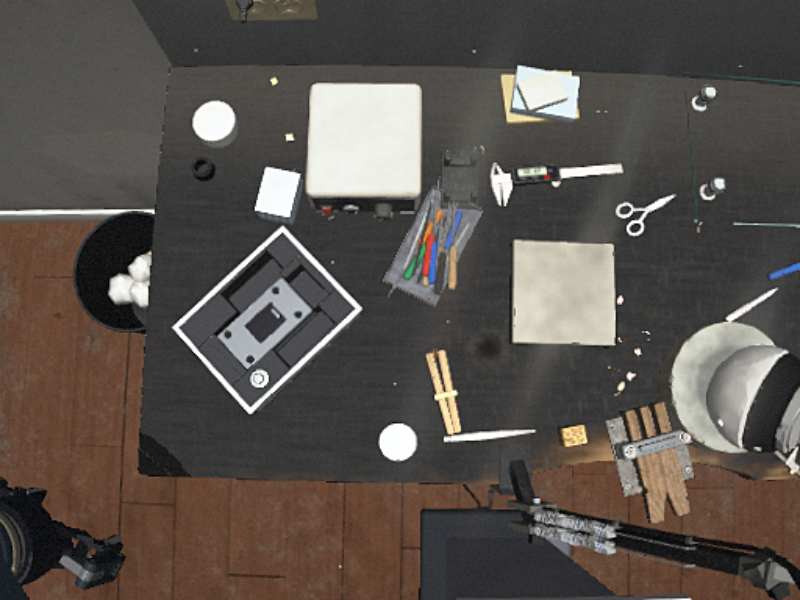

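View pics/side.png

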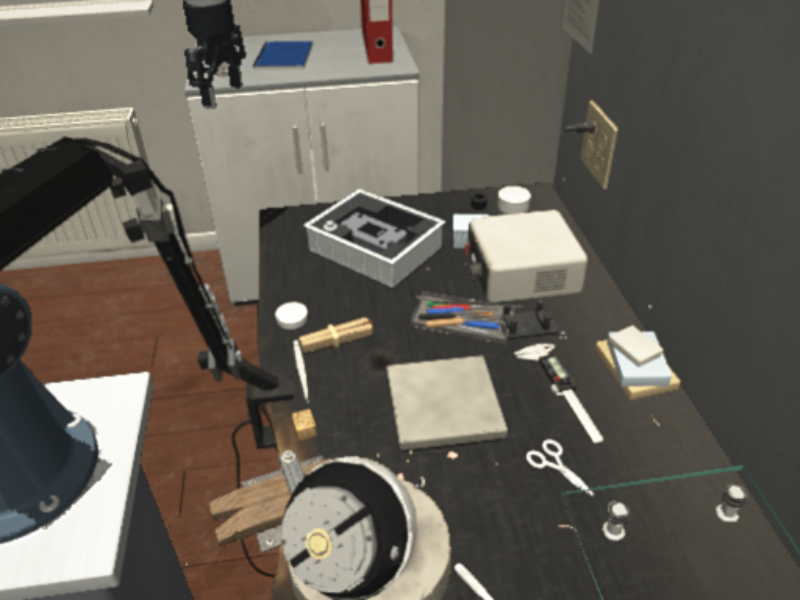

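```bash
python3 - <<'E'
from h import *
import pickle;a=pickle.load(open('a.pkl','rb'));top,side=a
S=512/800
def pl(uv,z): return onplane(top,np.array(uv)*S,z)
img=top['color'];g=img.min(2)
n,lab,st,ce=cv2.connectedComponentsWithStats((g>150).astype(np.uint8))
# tray rim outer contour
m=(g>120).astype(np.uint8)
n,lab,st,ce=cv2.connectedComponentsWithStats(m,connectivity=8)
def comp(u,v,r=4):
    u,v=int(u*S),int(v*S);w=lab[v-r:v+r+1,u-r:u+r+1];w=w[w>0];return np.bincount(w).argmax()
for name,(u,v),z in(('rim',(322,268),.055),('slab',(564,293),.022)):
    k=comp(u,v);c=cv2.findContours((lab==k).astype(np.uint8),0,1)[0];c=max(c,key=cv2.contourArea)[:,0]
    X=onplane(top,c,z)[:,:2].astype(np.float32)*1000
    r=cv2.minAreaRect(X);print(name,st[k],r)
w=pl([[259,378]],.063);print('weight',w)
P=cloud(top)
print('slab z',np.nanmedian(P[int(293*S),int(540*S):int(590*S),2]))
# scale underside top surface z ~.039
sc=np.isfinite(P[...,2])&(abs(P[...,2]-.040)<.006)
g2=img.mean(2)
# lamp & arm points in both views
for d,n in((top,'top'),(side,'side')):
    Q=cloud(d).reshape(-1,3)
    for lo in np.arange(.05,.8,.05):
        k=(Q[:,2]>lo)&(Q[:,2]<lo+.05)&(Q[:,0]>.12)&(Q[:,0]<.42)&(abs(Q[:,1])<.35)
        if k.sum()>10: print(n,round(lo,2),k.sum(),np.nanpercentile(Q[k],[2,98],axis=0).round(3).tolist())
cv2.imwrite('pics/crop.png',cv2.resize(img[135:275,100:240],(600,600),interpolation=cv2.INTER_CUBIC))
E
```

```text
rim [ 110  144  122  121 1190] ((514.7403564453125, 409.67645263671875), (154.14930725097656, 195.57879638671875), 44.54607391357422)
slab [ 328  153   66   68 4224] ((560.1510009765625, 20.498058319091797), (138.27670288085938, 139.07632446289062), 88.39060974121094)
weight [[0.43713164 0.41334315 0.063     ]]
slab z 0.021810878229225037
top 0.05 808 [[0.249, -0.184, 0.05], [0.418, 0.102, 0.099]]
top 0.1 1338 [[0.264, -0.236, 0.102], [0.418, 0.085, 0.149]]
top 0.15 1191 [[0.264, -0.221, 0.15], [0.419, 0.07, 0.197]]
top 0.2 590 [[0.261, 0.002, 0.202], [0.289, 0.049, 0.248]]
top 0.25 470 [[0.265, -0.019, 0.251], [0.288, 0.018, 0.299]]
top 0.3 577 [[0.265, -0.042, 0.301], [0.288, -0.003, 0.349]]
top 0.35 889 [[0.248, -0.072, 0.351], [0.29, -0.032, 0.399]]
top 0.4 240 [[0.266, -0.062, 0.4], [0.289, -0.046, 0.437]]
side 0.05 621 [[0.247, -0.277, 0.05], [0.417, 0.084, 0.099]]
side 0.1 2286 [[0.275, -0.279, 0.102], [0.418, 0.063, 0.149]]
side 0.15 1444 [[0.271, -0.252, 0.151], [0.419, 0.046, 0.194]]
side 0.2 284 [[0.267, -0.011, 0.201], [0.289, 0.036, 0.249]]
side 0.25 276 [[0.266, -0.033, 0.251], [0.288, 0.003, 0.299]]
side 0.3 374 [[0.265, -0.054, 0.301], [0.288, -0.02, 0.349]]
side 0.35 731 [[0.249, -0.078, 0.352], [0.29, -0.04, 0.399]]
side 0.4 778 [[0.252, -0.092, 0.402], [0.286, -0.054, 0.449]]
side 0.45 3671 [[0.202, -0.226, 0.452], [0.255, -0.062, 0.486]]
```

View pics/crop.png

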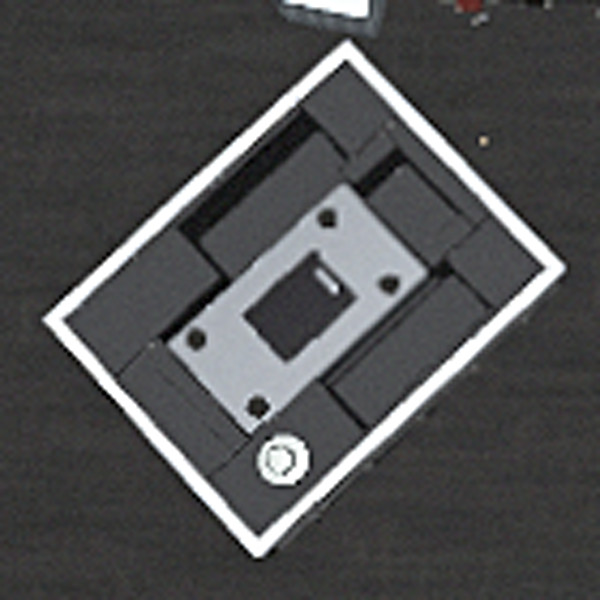

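```bash
python3 - <<'E'
from h import *
import pickle;top,side=pickle.load(open('a.pkl','rb'))
th=np.radians(134.55);R=np.array([[np.cos(th),np.sin(th)],[-np.sin(th),np.cos(th)]]);c=np.array([.5147,.4097])
def px(uv): return (np.array(uv,float)+.5)/(600/140)-.5+[100,135]
def case(uv,z): return ((onplane(top,px(uv),z)[:,:2]-c)@R.T*1000).round(1)
f=px([[328,217],[390,284],[196,338],[259,406]])
F=onplane(top,f,.041)[:,:2];print('feet world',F.round(4).tolist(),F.mean(0),case([[328,217],[390,284],[196,338],[259,406]],.041).tolist())
d=F[2:].mean(0)-F[:2].mean(0);print('axis',np.degrees(np.arctan2(d[1],d[0])))
print('wellR edges',case([[183,233],[310,120],[350,160],[222,272]],.052).tolist())
print('wellL',case([[330,387],[365,425],[490,303],[447,270]],.052).tolist())
print('notch',case([[398,152],[475,220],[355,185],[430,265]],.052).tolist())
print('weight',case([[281,461]],.063))
print('lip',case([[165,345],[250,437]],.052))
s=manip.sense();from scipy.spatial.transform import Rotation as Ro
print(Ro.from_quat(s['tool_rot']).as_matrix().round(3))
E
```

```text
feet world [[0.5536, 0.4015], [0.522, 0.3707], [0.4947, 0.462], [0.4632, 0.4304]] [0.50838984 0.41615956] [[-33.1, -22.0], [-32.9, 22.2], [51.3, -22.5], [50.9, 22.2]]
axis 134.39504785637757
wellR edges [[21.9, -61.2], [-58.1, -59.9], [-58.9, -32.3], [20.7, -34.4]]
wellL [[19.8, 40.7], [19.8, 64.9], [-60.7, 63.2], [-56.7, 38.0]]
notch [[-78.0, -19.4], [-82.2, 29.6], [-52.6, -21.7], [-52.5, 30.8]]
weight [[58.2 52.3]]
lip [[ 63.2 -27.3]
 [ 62.5  32.2]]
[[-0.894  0.447 -0.001]
 [ 0.447  0.894 -0.002]
 [ 0.    -0.002 -1.   ]]
```

step_arm(moves=[1,0.5,-0.35,0,-0.05,1,1,-0.7,-0.2,-0.106,1,1,-0.7,-0.5,-0.106,1,1,-0.7,-0.5,-0.106,1,1,-0.7,-0.5,-0.106,1,1,-0.7,-0.5,-0.106], grip_force=40)

```text
t: 0.85
tcp_pos: [0.4798, 0.4181, 0.2026]
tool_rot: [0.389, 0.921, -0.001, -0.001]
force: [-0.7, 0.4, -0.1]
finger_gap: 0.998
gripper_force: 0.0
```

step_arm(moves=[1,0.303,-0.178,0,0,1,0.303,-0.178,0,0,1,0.303,-0.178,-0.3,0,1,0.303,-0.178,-0.3,0])

```text
t: 1.35
tcp_pos: [0.5355, 0.3832, 0.1399]
tool_rot: [0.387, 0.922, -0.004, -0.004]
force: [-0.8, 0.3, 0.2]
finger_gap: 1.002
gripper_force: 0.0
```

```bash
python3 - <<'E'
from h import *
d=cam('wrist');s=manip.sense();print(s['tcp_pos'],s['q'],s['force'])
cv2.imwrite('pics/w1.png',d['color'])
R=d['R'];c=-R.T@d['t'];print(c,d['fovy'])
p=np.array(s['tcp_pos'])
from scipy.spatial.transform import Rotation as Ro
M=Ro.from_quat(s['tool_rot']).as_matrix()
u=np.array([-.6997,.7145,0]);v=np.array([-.7145,-.6997,0])
C=np.array([.5084,.4162,.039])
print('scale corners px',proj(d,[C+a*.06*u+b*.031*v for a in(-1,1) for b in(-1,1)]).round(), 'tcp in scale frame',(p-C)@u,(p-C)@v)
E
```

```text
[0.53739004 0.38411039 0.14275686] [ 4.51553573e-01  7.72533880e-01  1.45055237e+00  6.34438237e-04
  9.24214397e-01 -3.24660427e-01] [-0.05740479  0.27582228  1.02404815]
[0.48056553 0.44094283 0.21038119] 60.718037043680184
scale corners px [[315. 260.]
 [210. 259.]
 [328.  39.]
 [200.  39.]] tcp in scale frame -0.043212361613181045 0.001739718333265149
```

View pics/w1.png

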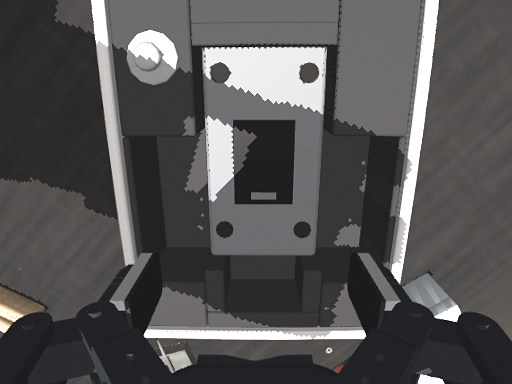

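step_arm(moves=[1,0,0,-0.15,0,1,0,0,-0.3,0,1,0,0,-0.33,0,1,0,0,-0.33,0,0.6,0,0,-0.33,0,0.6,0,0,-0.33,0,0.6,0,0,-0.33,0,0.6,0,0,-0.33,0,0.6,0,0,-0.33,0], grip_force=30)

```text
t: 2.52
tcp_pos: [0.5404, 0.3835, 0.0805]
tool_rot: [0.388, 0.922, 0.0, 0.0]
force: [-2.3, -1.5, 7.0]
finger_gap: 0.745
gripper_force: 31.1
```

step_arm(moves=[0.6,0,0,0.035,0,0.6,0,0,0.07,0,0.6,0,0,0.1,0,0.6,0,0,0.135,0,0.6,-0.005,0.005,0.165,0,0.6,-0.012,0.012,0.195,0,0.6,-0.02,0.02,0.225,0,0.6,-0.028,0.029,0.255,0,0.6,-0.028,0.029,0.255,0])

```text
t: 3.65
tcp_pos: [0.5352, 0.3894, 0.1301]
tool_rot: [0.388, 0.922, 0.001, 0.001]
force: [0.5, -1.6, -3.9]
finger_gap: 0.72
gripper_force: 35.4
```

```bash
python3 - <<'E'
from h import *
s=manip.sense();print(s['tcp_pos'],s['force'],s['ft_torque'])
d=cam('wrist');t=cam('top');im=np.hstack([d['color'],cv2.resize(t['color'][135:275,100:240],(384,384))]);cv2.imwrite('pics/w2.png',cv2.resize(im,(800,343)))
E
```

```text
[0.53516814 0.38935104 0.13006933] [ 0.45990151 -1.62718003 -3.93719583] [-0.20718177 -0.11015046  0.01115356]
```

View pics/w2.png

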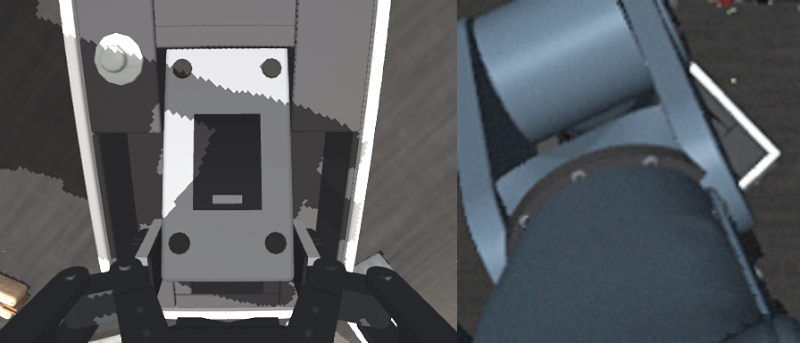

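step_arm(moves=[0.6,-0.017,0.017,0.035,0,0.6,-0.034,0.035,0.07,0,0.6,-0.051,0.052,0.1,0,0.6,-0.075,0.076,0.13,0,0.6,-0.1,0.1,0.155,0,0.6,-0.1225,0.125,0.175,0,0.6,-0.1225,0.125,0.175,0])

```text
t: 4.62
tcp_pos: [0.5107, 0.4143, 0.1658]
tool_rot: [0.387, 0.922, 0.0, 0.002]
force: [3.2, -6.2, 1.4]
finger_gap: 0.719
gripper_force: 35.4
```

```bash
cat >> h.py <<'E'
def tilt(d,b=(190,330,60,300)):
    "underside plane from the wrist depth: median-robust fit in the box u0,u1,v0,v1"
    P=cloud(d)[b[2]:b[3],b[0]:b[1]].reshape(-1,3);P=P[np.isfinite(P).all(1)]
    return P
E
python3 - <<'E'
from h import *
s=manip.sense();print(s['tcp_pos'],s['force'],s['finger_gap'])
d=cam('wrist');cv2.imwrite('pics/w3.png',d['color'])
P=cloud(d);p=np.array(s['tcp_pos']);u=np.array([-.6997,.7145,0])
for v in range(20,384,20):
    q=P[v,250];print(v,((q-p)@u*1000).round(1),(q[2]*1000).round(1),d['color'][v,250].tolist())
E
```

```text
[0.51072363 0.41426643 0.16576155] [ 3.1752833  -6.24335828  1.3518375 ] 0.7188603373680764
20 121.1 0.9 [91, 92, 95]
40 108.9 -0.1 [94, 97, 102]
60 96.2 0.6 [228, 229, 233]
80 82.6 52.8 [132, 129, 133]
100 72.2 52.5 [66, 65, 67]
120 61.3 51.3 [66, 64, 67]
140 50.7 54.6 [125, 122, 120]
160 41.9 65.6 [126, 123, 121]
180 34.1 76.6 [35, 34, 35]
200 26.9 86.7 [37, 35, 36]
220 20.2 95.4 [37, 35, 35]
240 13.6 102.8 [37, 33, 35]
260 8.1 111.0 [124, 121, 119]
280 2.5 117.7 [124, 121, 121]
300 -2.8 124.1 [124, 121, 122]
320 -11.0 126.3 [116, 113, 112]
340 -89.9 52.5 [128, 126, 131]
360 9.2 166.7 [60, 58, 59]
380 11.0 174.8 [46, 42, 41]
```

View pics/w3.png

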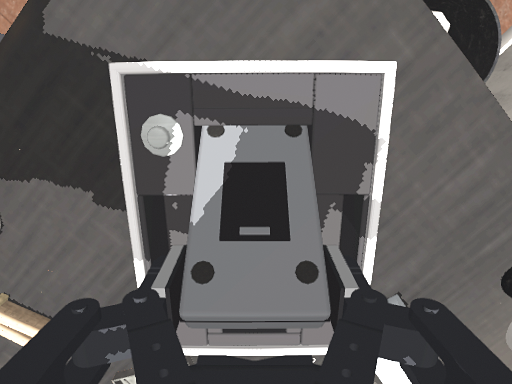

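step_arm(moves=[0.6,0.028,-0.028,0,0,0.6,0.056,-0.057,0.02,0,0.6,0.056,-0.057,0.1,0,0.6,0.056,-0.057,0.2,0,0.6,0.056,-0.057,0.35,0,0.6,0.056,-0.057,0.5,0,0.6,0.056,-0.057,0.7,0,0.6,0.056,-0.057,0.9,0,0.6,0.056,-0.057,0.9,0,0.6,0.056,-0.057,0.9,0])

```text
t: 5.92
tcp_pos: [0.5203, 0.4025, 0.3434]
tool_rot: [0.388, 0.922, -0.001, -0.001]
force: [-0.0, 0.6, -1.7]
finger_gap: 0.718
gripper_force: 35.1
```

```bash
cat >> h.py <<'E'
def tiltm(ax):
    "profile of the scale's underside down the middle column of the wrist view: (along ax from TCP, z) mm"
    s=manip.sense();d=cam('wrist');P=cloud(d);p=np.array(s['tcp_pos']);o=[]
    for v in range(100,384,4):
        q=np.nanmedian(P[v-1:v+2,236:268].reshape(-1,3),0);o.append([v,(q-p)@ax*1000,(q[2]-p[2])*1000])
    return s,d,np.array(o).round(1)
E
python3 - <<'E'
from h import *
u=np.array([-.6997,.7145,0]);s,d,o=tiltm(u)
print(s['t'],s['tcp_pos'],s['q'],s['force'],s['finger_gap']);print(o[::3].tolist())
q1=s['q'][0];e=np.array([np.cos(q1),np.sin(q1)]);n=np.array([-np.sin(q1),np.cos(q1)])
print('tcp r,lat',s['tcp_pos'][:2]@e,s['tcp_pos'][:2]@n)
for nm in('top','side'):
    Q=cloud(cam(nm)).reshape(-1,3);Q=Q[np.isfinite(Q).all(1)];r=Q[:,:2]@e;l=Q[:,:2]@n
    for lo in np.arange(-.1,.7,.05):
        k=(r>lo)&(r<lo+.05)&(abs(l)<.25)&(Q[:,2]>.2)
        if k.sum()>20: print(nm,round(lo,2),k.sum(),'lat',np.percentile(l[k],[2,98]).round(3),'z',np.percentile(Q[k,2],[2,98]).round(3))
E
```

```text
5.925 [0.52031269 0.40254095 0.34338158] [ 4.88786676e-01  5.36148374e-01  1.29822746e+00  4.12462866e-04
  1.30905101e+00 -2.85388017e-01] [-0.00861838  0.61767616 -1.70331331] 0.7175360124326482
[[100.0, 63.9, -328.2], [112.0, 62.0, -130.3], [124.0, 58.7, -121.8], [136.0, 52.8, -114.2], [148.0, 47.5, -106.5], [160.0, 42.4, -99.8], [172.0, 37.5, -92.9], [184.0, 33.0, -86.8], [196.0, 28.3, -81.1], [208.0, 24.3, -75.6], [220.0, 20.3, -70.5], [232.0, 16.9, -65.1], [244.0, 12.6, -61.2], [256.0, 9.1, -56.8], [268.0, 6.0, -52.4], [280.0, 2.5, -48.0], [292.0, -0.3, -44.1], [304.0, -3.6, -40.3], [316.0, -7.2, -37.7], [328.0, -25.9, -49.1], [340.0, -230.6, -264.2], [352.0, -255.7, -263.8], [364.0, 10.7, 3.7], [376.0, 11.5, 8.3]]
tcp r,lat 0.648400869098951 0.11108928464340398
top 0.15 118 lat [-0.186 -0.172] z [0.376 0.391]
top 0.2 2080 lat [-0.182 -0.101] z [0.235 0.43 ]
top 0.25 572 lat [-0.137 -0.083] z [0.202 0.276]
top 0.4 7075 lat [0.059 0.129] z [0.667 0.714]
top 0.45 13254 lat [0.06 0.15] z [0.62  0.698]
top 0.5 10468 lat [0.054 0.163] z [0.6   0.657]
top 0.55 4911 lat [0.054 0.164] z [0.551 0.632]
top 0.6 11786 lat [0.052 0.159] z [0.428 0.619]
top 0.65 2999 lat [0.05  0.159] z [0.239 0.608]
side 0.05 92 lat [-0.04   0.005] z [0.2   0.216]
side 0.1 1061 lat [-0.25  -0.179] z [0.456 0.486]
side 0.15 1575 lat [-0.237 -0.166] z [0.377 0.478]
side 0.2 1761 lat [-0.205 -0.126] z [0.218 0.446]
side 0.25 155 lat [-0.14  -0.103] z [0.202 0.267]
side 0.55 298 lat [0.078 0.103] z [0.32  0.378]
side 0.6 1656 lat [0.071 0.145] z [0.208 0.439]
side 0.65 685 lat [0.071 0.134] z [0.225 0.433]
```

step_arm(moves=[0.6,0.01,-0.1,0,0,0.6,0.03,-0.25,0,-0.03,0.6,0.05,-0.4,0,-0.06,0.6,0.07,-0.55,0,-0.09,0.6,0.09,-0.7,0,-0.12,0.6,0.1,-0.85,0,-0.15,0.6,0.1,-1,0,-0.18,0.6,0.1,-1,0,-0.21,0.6,0.1,-1,0,-0.2464,0.6,0.1,-1,0,-0.2464])

```text
t: 7.32
tcp_pos: [0.5409, 0.2016, 0.3434]
tool_rot: [0.707, 0.707, -0.001, -0.0]
force: [-0.5, -0.8, -1.9]
finger_gap: 0.715
gripper_force: 35.0
```

step_arm(moves=[0.6,0.01,-0.1,0,0,0.6,0.03,-0.25,0,0,0.6,0.05,-0.4,0,0,0.6,0.07,-0.55,0,0,0.6,0.09,-0.7,0,0,0.6,0.095,-0.85,0,0,0.6,0.095,-1,0,0,0.6,0.095,-1.0,0,0,0.6,0.095,-1.0,0,0])

```text
t: 8.45
tcp_pos: [0.5599, 0.0023, 0.3438]
tool_rot: [0.707, 0.707, -0.0, -0.0]
force: [-0.8, 0.1, -1.9]
finger_gap: 0.721
gripper_force: 35.0
```

```bash
python3 - <<'E'
from h import *
u=np.array([0,1.,0]);s,d,o=tiltm(u)
print(s['t'],s['tcp_pos'],s['tool_rot'],s['q'],s['force'],s['finger_gap']);print(o[::4].tolist())
E
```

```text
8.45 [0.5599202  0.0022653  0.34378173] [ 7.07246857e-01  7.06966607e-01 -8.66547293e-05 -3.03604556e-04] [-1.95596299e-01  3.94330258e-01  1.55007800e+00  2.08129802e-04
  1.19778538e+00 -1.95275871e-01] [-0.78867341  0.09336876 -1.85541549] 0.720928819486179
[[100.0, 64.1, -321.5], [116.0, 62.9, -127.0], [132.0, 54.9, -116.6], [148.0, 47.6, -106.4], [164.0, 40.8, -97.2], [180.0, 34.5, -88.8], [196.0, 28.6, -81.1], [212.0, 23.1, -73.8], [228.0, 18.1, -66.7], [244.0, 12.8, -61.2], [260.0, 8.3, -55.2], [276.0, 3.8, -49.5], [292.0, -0.3, -44.1], [308.0, -4.3, -38.9], [324.0, -17.0, -44.5], [340.0, -301.5, -343.4], [356.0, -334.4, -343.3], [372.0, 11.4, 7.0]]
```

step_arm(moves=[0.6,0,-0.1,-0.1,0,0.6,0,-0.21,-0.25,0,0.6,0,-0.21,-0.4,0,0.6,0,-0.21,-0.55,0,0.6,0,-0.21,-0.68,0,0.6,0,-0.21,-0.76,0,0.6,0,-0.21,-0.8,0,0.6,0,-0.21,-0.8,0])

```text
t: 9.5
tcp_pos: [0.5604, -0.039, 0.1839]
tool_rot: [0.707, 0.707, -0.0, -0.0]
force: [0.9, 0.2, -2.0]
finger_gap: 0.724
gripper_force: 35.0
```

step_arm(moves=[0.6,0,0,-0.02,0,0.6,0,0,-0.04,0,0.6,0,0,-0.06,0,0.6,0,0,-0.07,0,0.6,0,0,-0.07,0])

```text
t: 10.12
tcp_pos: [0.5602, -0.0392, 0.1697]
tool_rot: [0.707, 0.707, -0.0, -0.0]
force: [0.3, -0.8, -2.7]
finger_gap: 0.717
gripper_force: 35.0
```

step_arm(moves=[0.6,0,0,-0.01,0,0.6,0,0,-0.02,0,0.6,0,0,-0.02,0], grip_force=20)

```text
t: 10.5
tcp_pos: [0.5606, -0.04, 0.1676]
tool_rot: [0.707, 0.707, -0.0, 0.001]
force: [-2.3, -2.8, 8.5]
finger_gap: 0.719
gripper_force: 36.4
```

step_arm(moves=[0.6,0,0.03,0.01,0,0.6,0,0.06,0.02,0,0.6,0,0.09,0.03,0,0.6,0,0.12,0.038,0,0.6,0,0.15,0.045,0,0.6,0,0.15,0.045,0])

```text
t: 11.25
tcp_pos: [0.5602, -0.0086, 0.1749]
tool_rot: [0.707, 0.707, -0.0, -0.0]
force: [-0.5, -0.1, -2.8]
finger_gap: 0.72
gripper_force: 35.1
```

```bash
python3 - <<'E'
from h import *
u=np.array([0,1.,0]);s,d,o=tiltm(u)
print(s['t'],s['tcp_pos'],s['force'],s['ft_torque'],s['finger_gap'],s['gripper_force']);print(o[::4].tolist())
E
```

```text
11.25 [ 0.56020543 -0.00862884  0.17492316] [-0.52034805 -0.14118773 -2.7827654 ] [ 0.01602817 -0.00151744 -0.03679634] 0.7195546903137309 35.06874918937683
[[100.0, 71.0, -152.7], [116.0, 62.9, -126.5], [132.0, 54.9, -116.2], [148.0, 47.5, -106.4], [164.0, 40.9, -96.8], [180.0, 34.6, -88.4], [196.0, 28.7, -80.9], [212.0, 23.1, -73.7], [228.0, 18.2, -66.4], [244.0, 12.8, -61.1], [260.0, 8.1, -55.3], [276.0, 3.8, -49.4], [292.0, -0.4, -44.2], [308.0, -4.3, -38.9], [324.0, -16.8, -44.2], [340.0, -146.1, -174.8], [356.0, -165.2, -174.5], [372.0, 11.3, 6.9]]
```

```bash
python3 - <<'E'
from h import *
import pickle
a=pickle.load(open('a.pkl','rb'))
for d in a:
    Q=cloud(d).reshape(-1,3);Q=Q[np.isfinite(Q).all(1)]
    for y in np.arange(-.18,-.04,.02):
        k=(Q[:,1]>y)&(Q[:,1]<y+.02)&(Q[:,0]>.38)&(Q[:,0]<.75)&(Q[:,2]>.012)
        print(round(y,2),k.sum(),np.percentile(Q[k],[1,99],axis=0).round(3)[:,[0,2]].tolist() if k.sum()>3 else '')
E
```

```text
-0.18 1143 [[0.38, 0.034], [0.731, 0.16]]
-0.16 1335 [[0.382, 0.031], [0.506, 0.144]]
-0.14 597 [[0.382, 0.015], [0.496, 0.053]]
-0.12 490 [[0.382, 0.013], [0.474, 0.052]]
-0.1 100 [[0.382, 0.013], [0.411, 0.026]]
-0.08 91 [[0.38, 0.013], [0.407, 0.025]]
-0.06 281 [[0.396, 0.017], [0.628, 0.025]]
-0.18 388 [[0.382, 0.033], [0.745, 0.159]]
-0.16 86 [[0.474, 0.047], [0.508, 0.066]]
-0.14 28 [[0.481, 0.048], [0.495, 0.052]]
-0.12 0 
-0.1 0 
-0.08 20 [[0.381, 0.021], [0.402, 0.024]]
-0.06 484 [[0.491, 0.012], [0.626, 0.023]]
```

step_arm(moves=[0.6,0,0,0.1,0,0.6,0,-0.1,0.2,0,0.6,0,-0.25,0.25,0,0.6,0,-0.4,0.25,0,0.6,0,-0.52,0.25,0,0.6,0,-0.61,0.2,0,0.6,0,-0.61,0.1,0,0.6,0,-0.61,0,0,0.6,0,-0.61,-0.07,0,0.6,0,-0.61,-0.1,0,0.6,0,-0.61,-0.1,0], grip_force=20)

```text
t: 12.68
tcp_pos: [0.5602, -0.1311, 0.1545]
tool_rot: [0.707, 0.707, -0.0, -0.0]
force: [0.0, 0.6, -2.3]
finger_gap: 0.717
gripper_force: 35.0
```

step_arm(moves=[0.6,0,0.04,0,0,0.6,0,0.085,0,0,0.6,0,0.11,0.01,0,0.6,0,0.14,0.022,0,0.6,0,0.165,0.03,0,0.6,0,0.19,0.04,0,0.6,0,0.22,0.048,0,0.6,0,0.22,0.048,0])

```text
t: 13.68
tcp_pos: [0.5613, -0.0893, 0.1674]
tool_rot: [0.706, 0.708, -0.001, 0.003]
force: [-3.3, -7.9, 9.8]
finger_gap: 0.724
gripper_force: 36.8
```

```bash
python3 - <<'E'
from h import *
u=np.array([0,1.,0]);s,d,o=tiltm(u)
print(s['t'],s['tcp_pos'],s['force'],s['ft_torque'],s['finger_gap'],s['gripper_force']);print(o[::4].tolist())
E
```

```text
13.675 [ 0.56127957 -0.08933564  0.1674378 ] [-3.34094317 -7.90502669  9.83385269] [-1.57962313  0.69712271  0.05234931] 0.7242220593688268 36.780556440353394
[[100.0, 70.4, -145.2], [116.0, 60.4, -145.1], [132.0, 50.1, -145.2], [148.0, 42.1, -132.1], [164.0, 35.2, -118.2], [180.0, 29.2, -105.2], [196.0, 23.8, -93.7], [212.0, 18.8, -83.5], [228.0, 14.1, -74.5], [244.0, 10.0, -65.9], [260.0, 5.9, -58.5], [276.0, 2.3, -51.2], [292.0, -1.0, -44.7], [308.0, -3.9, -38.1], [324.0, -10.8, -36.9], [340.0, -140.9, -167.3], [356.0, -159.2, -166.7], [372.0, 11.5, 6.9]]
```

step_arm(moves=[0.6,0,-0.06,0,0,0.6,0,-0.06,-0.03,0,0.6,0,-0.06,-0.03,0,0.6,0,-0.03,-0.03,0,0.6,0,0,-0.022,0,0.6,0,0.03,-0.018,0,0.6,0,0.06,-0.012,0,0.6,0,0.09,-0.01,0,0.6,0,0.12,-0.01,0,0.6,0,0.15,-0.01,0,0.6,0,0.15,-0.01,0])

```text
t: 15.1
tcp_pos: [0.5605, -0.0566, 0.1625]
tool_rot: [0.707, 0.707, 0.0, 0.0]
force: [0.2, -1.9, -1.7]
finger_gap: 0.719
gripper_force: 36.6
```

```bash
python3 - <<'E'
from h import *
u=np.array([0,1.,0]);s,d,o=tiltm(u)
print(s['t'],s['tcp_pos'],s['force'],s['ft_torque'],s['finger_gap'],s['gripper_force']);print(o[::4].tolist())
E
```

```text
15.1 [ 0.56048061 -0.05657122  0.16253086] [ 0.24610877 -1.93722474 -1.7477937 ] [-0.763931   -0.17013675 -0.09670648] 0.7194013652113298 36.60067856311798
[[100.0, 71.5, -140.4], [116.0, 61.7, -140.2], [132.0, 51.7, -140.2], [148.0, 41.3, -140.4], [164.0, 30.7, -140.4], [180.0, 19.7, -140.3], [196.0, 7.0, -143.1], [212.0, 4.9, -119.8], [228.0, 3.6, -98.6], [244.0, 2.3, -81.7], [260.0, 1.0, -67.6], [276.0, -0.4, -56.2], [292.0, -1.4, -45.6], [308.0, -2.1, -36.0], [324.0, -8.0, -33.9], [340.0, -16.3, -34.4], [356.0, -152.6, -161.9], [372.0, 11.4, 6.9]]
```

step_arm(moves=[0.6,0,0.025,0,0,0.6,0,0.05,0,0,0.6,0,0.05,0,0,0.6,0,0,0.05,0,0.6,0,0,0.2,0,0.6,0,0.1,0.25,0,0.6,0,0.25,0.25,0,0.6,0,0.35,0.25,0,0.6,0,0.35,0.25,0])

```text
t: 16.27
tcp_pos: [0.5594, 0.0149, 0.2121]
tool_rot: [0.706, 0.708, -0.0, -0.001]
force: [0.2, -1.5, -2.7]
finger_gap: 0.718
gripper_force: 36.7
```

```bash
python3 - <<'E'
from h import *
u=np.array([0,1.,0]);s,d,o=tiltm(u)
print(s['t'],s['tcp_pos'],s['force'],s['ft_torque'],s['finger_gap'],s['gripper_force']);print(o[::3].tolist())
d=cam('side');P=cloud(d);q=P.reshape(-1,3)
k=(abs(q[:,0]-.56)<.045)&(abs(q[:,1]-.0)<.06)&(q[:,2]>.04)&(q[:,2]<.18)
print(k.sum());Q=q[k]
for lo in np.arange(.04,.18,.02):
    m=(Q[:,2]>lo)&(Q[:,2]<lo+.02)
    if m.sum()>10: print(round(lo,2),m.sum(),np.percentile(Q[m],[3,50,97],axis=0).round(4)[:,:2].tolist())
c=d['color'];uv=proj(d,[[.56,0,.12]])[0].astype(int);print(uv)
cr=c[max(0,uv[1]-110):uv[1]+90,max(0,uv[0]-100):uv[0]+100];cv2.imwrite('pics/s4.png',cv2.resize(cr,(600,600)))
E
```

```text
16.275 [0.55935097 0.01492806 0.212081  ] [ 0.19471352 -1.47398825 -2.70200352] [ 0.0075974  -0.01965928  0.06684101] 0.7179346365709904 36.73680603504181
[[100.0, 69.5, -189.7], [112.0, 60.5, -189.7], [124.0, 51.3, -189.7], [136.0, 41.8, -189.9], [148.0, 32.2, -190.1], [160.0, 22.4, -189.9], [172.0, 12.4, -189.9], [184.0, 2.2, -189.8], [196.0, -8.4, -190.0], [208.0, -1.3, -143.1], [220.0, -1.4, -122.1], [232.0, -1.0, -103.4], [244.0, -1.0, -88.3], [256.0, -1.0, -75.1], [268.0, -1.7, -64.8], [280.0, -1.8, -55.0], [292.0, -1.8, -46.1], [304.0, -1.8, -38.2], [316.0, -3.8, -33.3], [328.0, -9.3, -33.1], [340.0, -15.3, -33.3], [352.0, -21.5, -33.4], [364.0, 10.8, 3.7], [376.0, 11.6, 8.4]]
1903
0.04 16 [[0.5339, -0.0144], [0.5519, -0.0134], [0.5799, -0.0116]]
0.06 213 [[0.5299, -0.0168], [0.558, -0.0149], [0.5871, 0.0042]]
0.08 234 [[0.5301, -0.0168], [0.5571, -0.0148], [0.5875, -0.0053]]
0.1 251 [[0.5298, -0.0168], [0.5575, -0.0147], [0.589, 0.005]]
0.12 251 [[0.53, -0.017], [0.5583, -0.0148], [0.5881, -0.0027]]
0.14 315 [[0.522, -0.0169], [0.5564, -0.0144], [0.6005, 0.0061]]
0.16 623 [[0.5197, -0.0168], [0.5586, -0.0084], [0.5998, 0.0078]]
[286 224]
```

View pics/s4.png

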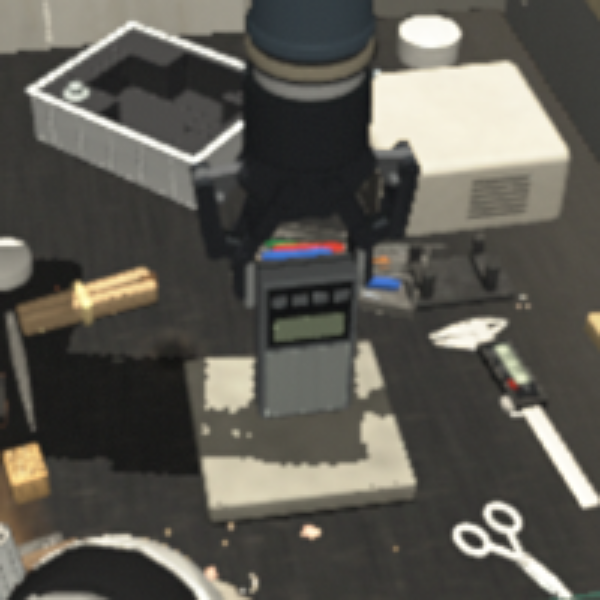

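step_arm(moves=[0.6,0,0,-0.08,0,0.6,0,0,-0.14,0,0.6,0,0,-0.165,0,0.6,0,0,-0.175,0,0.6,0,0,-0.182,0,0.6,0,0,-0.188,0,0.6,0,0,-0.194,0,0.6,0,0,-0.194,0])

```text
t: 17.38
tcp_pos: [0.5605, 0.0128, 0.1755]
tool_rot: [0.707, 0.707, 0.0, 0.001]
force: [-1.4, -0.2, 7.2]
finger_gap: 0.721
gripper_force: 37.6
```

step_arm(moves=[0.6,0,0,0.006,0,0.7,0,0,0.008,0,0.74,0,0,0.008,0,0.78,0,0,0.008,0,0.85,0,0,0.008,0,0.95,0,0,0.008,0,0.95,0,0,0.008,0])

```text
t: 18.25
tcp_pos: [0.5602, 0.0128, 0.1753]
tool_rot: [0.707, 0.707, -0.0, -0.0]
force: [-0.2, -0.1, -0.4]
finger_gap: 0.951
gripper_force: 0.0
```

```bash
python3 - <<'E'
from h import *
u=np.array([0,1.,0]);s,d,o=tiltm(u)
print(s['t'],s['tcp_pos'],s['force'],s['finger_gap'],s['gripper_force']);print(o[::3].tolist())
P=cloud(d);top=abs(P[...,2]-.142)<.004;top&=(abs(P[...,0]-.56)<.04)&(abs(P[...,1])<.06)
print('top face',top.sum(),np.percentile(P[top],[2,98],axis=0))
q=cloud(cam('side')).reshape(-1,3)
k=(abs(q[:,0]-.56)<.025)&(abs(q[:,1]-.0)<.06)
for lo in(.05,.08,.11): 
    Q=q[k&(q[:,2]>lo)&(q[:,2]<lo+.02)];print(lo,np.median(Q,0))
E
```

```text
18.25 [0.56023992 0.0127749  0.17528266] [-0.21839369 -0.09244655 -0.36786394] 0.9510382618020856 0.0
[[100.0, 70.9, -153.1], [112.0, 63.2, -153.1], [124.0, 55.3, -153.0], [136.0, 47.2, -153.0], [148.0, 38.9, -153.2], [160.0, 30.4, -153.1], [172.0, 21.9, -153.1], [184.0, 13.0, -153.2], [196.0, 4.1, -153.2], [208.0, -1.3, -143.2], [220.0, -1.4, -121.9], [232.0, -0.9, -102.8], [244.0, -1.0, -88.1], [256.0, -1.0, -74.8], [268.0, -1.5, -64.4], [280.0, -1.5, -54.5], [292.0, -1.6, -45.8], [304.0, -1.7, -38.0], [316.0, -3.8, -33.3], [328.0, -9.1, -32.9], [340.0, -15.1, -33.0], [352.0, -21.4, -33.0], [364.0, 10.7, 3.6], [376.0, 11.6, 8.3]]
top face 7897 [[ 0.53113309 -0.0103811   0.13856133]
 [ 0.58973483  0.01175794  0.1432039 ]]
0.05 [ 0.56034958 -0.01617274  0.06014726]
0.08 [ 0.5596932  -0.01579639  0.09018474]
0.11 [ 0.56066958 -0.01619759  0.12075636]
```

step_arm(moves=[0.95,0,-0.05,0,0,0.95,0,-0.1075,0,0,0.95,0,-0.1075,0,0,0.7,0,-0.1075,0,0,0.65,0,-0.1075,0,0,0.6,0,-0.1075,0,0,0.6,0,-0.1075,0,0], grip_force=20)

```text
t: 19.23
tcp_pos: [0.5604, -0.0087, 0.1755]
tool_rot: [0.707, 0.707, -0.0, 0.0]
force: [-0.4, -1.9, 0.8]
finger_gap: 0.723
gripper_force: 22.3
```

```bash
python3 - <<'E'
from h import *
u=np.array([0,1.,0]);s,d,o=tiltm(u)
print(s['t'],s['tcp_pos'],s['force'],s['finger_gap'],s['gripper_force']);print(o[15::3].tolist())
E
```

```text
19.225 [ 0.56035068 -0.00867782  0.17546395] [-0.36905099 -1.92467178  0.76933533] 0.7226243516608127 22.295260727405548
[[160.0, 30.4, -153.4], [172.0, 21.7, -153.4], [184.0, 20.2, -129.4], [196.0, 20.7, -104.1], [208.0, 20.7, -85.3], [220.0, 21.0, -69.0], [232.0, 20.2, -57.8], [244.0, 20.3, -46.5], [256.0, 20.2, -37.1], [268.0, 17.5, -33.1], [280.0, 12.7, -33.0], [292.0, 7.3, -33.2], [304.0, 1.9, -33.2], [316.0, -118.8, -175.2], [328.0, -132.4, -175.1], [340.0, -146.5, -175.3], [352.0, -161.0, -175.1], [364.0, 10.6, 3.5], [376.0, 11.6, 8.3]]
```

step_arm(moves=[0.6,0,0,0.04,0,0.6,0,0,0.12,0,0.6,0,-0.1,0.14,0,0.6,0,-0.22,0.14,0,0.6,0,-0.34,0.14,0,0.6,0,-0.4,0.14,0,0.6,0,-0.4,0.1,0,0.6,0,-0.4,0,0,0.6,0,-0.4,-0.06,0,0.6,0,-0.4,-0.08,0,0.6,0,-0.4,-0.08,0])

```text
t: 20.65
tcp_pos: [0.5602, -0.0884, 0.1591]
tool_rot: [0.707, 0.707, -0.0, -0.0]
force: [0.0, -0.3, -2.2]
finger_gap: 0.722
gripper_force: 22.7
```

```bash
python3 - <<'E'
from h import *
u=np.array([0,1.,0]);s,d,o=tiltm(u)
print(s['t'],s['tcp_pos'],s['force'],s['finger_gap'],s['gripper_force']);print(o[15::3].tolist())
E
```

```text
20.65 [ 0.56024494 -0.08838475  0.15905884] [ 0.00232267 -0.32753278 -2.17426923] 0.7221410116233956 22.675828635692596
[[160.0, 29.3, -158.6], [172.0, 20.4, -158.8], [184.0, 20.4, -128.9], [196.0, 20.8, -103.9], [208.0, 20.8, -85.2], [220.0, 21.0, -69.1], [232.0, 20.3, -57.8], [244.0, 20.3, -46.6], [256.0, 20.2, -37.0], [268.0, 17.5, -33.3], [280.0, 12.6, -33.1], [292.0, 7.3, -33.2], [304.0, 1.9, -33.1], [316.0, -105.5, -158.9], [328.0, -118.0, -158.7], [340.0, -131.2, -158.8], [352.0, -144.8, -158.7], [364.0, 10.7, 3.7], [376.0, 11.5, 8.3]]
```

step_arm(moves=[0.6,0,0.06,0,0,0.6,0,0.1,0,0,0.6,0,0.14,0.005,0,0.6,0,0.178,0.008,0,0.6,0,0.215,0.005,0,0.6,0,0.2525,0,0,0.6,0,0.29,-0.01,0,0.6,0,0.3225,-0.025,0,0.6,0,0.3225,-0.025,0])

```text
t: 21.82
tcp_pos: [0.5602, -0.0234, 0.1539]
tool_rot: [0.707, 0.707, 0.0, -0.0]
force: [0.6, -1.0, -1.2]
finger_gap: 0.721
gripper_force: 22.0
```

```bash
cat >>h.py <<'E'
def side_tilt():
    "face plane of the scale from the side view (points on y-facing face, below the gripper)"
    s=manip.sense();d=cam('side');q=cloud(d).reshape(-1,3);c=d['color'].reshape(-1,3)
    p=s['tcp_pos'];k=(abs(q[:,0]-p[0])<.026)&(q[:,2]>.028)&(q[:,2]<p[2]-.035)&(q[:,1]>p[1]-.14)&(q[:,1]<p[1]+.06)
    return s,d,q[k]
E
python3 - <<'E'
from h import *
s,d,Q=side_tilt()
print(s['t'],s['tcp_pos'],s['force'],s['ft_torque'],s['finger_gap'],s['gripper_force'])
for lo in np.arange(.028,.15,.008):
    m=(Q[:,2]>lo)&(Q[:,2]<lo+.008)
    if m.sum()>5: print(round(lo+.004,3),m.sum(),np.median(Q[m,1]).round(4))
E
```

```text
21.825 [ 0.5602086  -0.02344135  0.15393137] [ 0.62281617 -1.03782231 -1.18062343] [-0.23522721 -0.15840686 -0.07218303] 0.7207604769371202 22.04150229692459
0.032 118 -0.0752
0.04 122 -0.0709
0.048 127 -0.0661
0.056 114 -0.0619
0.064 126 -0.0572
0.072 123 -0.0523
0.08 117 -0.0485
0.088 128 -0.044
0.096 130 -0.0391
0.104 129 -0.0346
0.112 172 -0.0292
0.12 71 -0.0253
```

step_arm(moves=[0.6,0,0.02,-0.01,0,0.6,0,0.04,-0.02,0,0.6,0,0.06,-0.035,0,0.6,0,0.073,-0.052,0,0.6,0,0.086,-0.07,0,0.6,0,0.1,-0.09,0,0.6,0,0.1,-0.09,0,0.6,0,0.1,0.1,0,0.6,0,0.1,0.25,0,0.6,0,0.25,0.25,0,0.6,0,0.35,0.25,0,0.6,0,0.35,0.25,0])

```text
t: 23.38
tcp_pos: [0.5591, 0.0475, 0.2034]
tool_rot: [0.706, 0.708, -0.001, -0.001]
force: [0.2, 0.1, -2.3]
finger_gap: 0.723
gripper_force: 24.1
```

```bash
python3 - <<'E'
from h import *
s,d,Q=side_tilt()
p=s['tcp_pos'];print(s['t'],p,s['force'],s['finger_gap'],s['gripper_force'])
for lo in np.arange(.028,.18,.008):
    m=(Q[:,2]>lo)&(Q[:,2]<lo+.008)
    if m.sum()>5: print(round(lo+.004-p[2],4),m.sum(),(np.percentile(Q[m,1],[5,50,95])-p[1]).round(4))
E
```

```text
23.375 [0.55909747 0.0475202  0.2033605 ] [ 0.16686361  0.05804474 -2.34126534] 0.7233206160046984 24.10131812095642
-0.1154 114 [-0.0834 -0.0803 -0.0767]
-0.1074 150 [-0.0792 -0.0741 -0.0691]
-0.0994 166 [-0.0714 -0.0662 -0.061 ]
-0.0914 149 [-0.0626 -0.0579 -0.0532]
-0.0834 162 [-0.0549 -0.0496 -0.0443]
-0.0754 151 [-0.0465 -0.0409 -0.036 ]
-0.0674 156 [-0.0388 -0.0332 -0.0276]
-0.0594 149 [-0.0309 -0.0251 -0.0202]
-0.0514 170 [-0.0228 -0.0167 -0.0113]
-0.0434 152 [-0.013  -0.0082 -0.0029]
-0.0354 91 [-0.0064 -0.0018  0.0022]
```

step_arm(moves=[0.6,0.005,0.04,-0.08,0,0.6,0.005,0.085,-0.16,0,0.6,0.005,0.085,-0.21,0,0.6,0.005,0.085,-0.23,0,0.6,0.005,0.085,-0.24,0,0.6,0.005,0.085,-0.25,0,0.6,0.005,0.085,-0.25,0])

```text
t: 24.3
tcp_pos: [0.5615, 0.0626, 0.1548]
tool_rot: [0.707, 0.707, 0.0, 0.0]
force: [-0.7, -0.6, -1.5]
finger_gap: 0.724
gripper_force: 24.2
```

step_arm(moves=[0.6,0,0.013,-0.02,0,0.6,0,0.026,-0.033,0,0.6,0,0.045,-0.05,0,0.6,0,0.065,-0.073,0,0.6,0,0.085,-0.098,0,0.6,0,0.085,-0.098,0])

```text
t: 25.05
tcp_pos: [0.5617, 0.0806, 0.1352]
tool_rot: [0.707, 0.707, 0.001, 0.0]
force: [0.1, 3.5, 3.6]
finger_gap: 0.722
gripper_force: 24.9
```

```bash
cat >>h.py <<'E'
def rep():
    s,d,Q=side_tilt();p=s['tcp_pos'];print(s['t'],p,s['force'],s['finger_gap'],s['gripper_force']);o=[]
    for lo in np.arange(.024,.18,.006):
        m=(Q[:,2]>lo)&(Q[:,2]<lo+.006)
        if m.sum()>5: o.append((round(lo+.003,4),np.percentile(Q[m,1],[5,50,95]).round(4).tolist()))
    print(*o,sep='\n');return d
E
python3 -c "
from h import *
rep()"
```

```text
25.05 [0.561661   0.08056384 0.13515938] [0.13809363 3.5025436  3.63546849] 0.7217446613393808 24.85997825860977
(np.float64(0.033), [-0.0137, -0.012, -0.0105])
(np.float64(0.039), [-0.0167, -0.0147, -0.012])
(np.float64(0.045), [-0.0153, -0.0106, -0.005])
(np.float64(0.051), [-0.0073, -0.0007, 0.0061])
(np.float64(0.057), [0.0035, 0.0099, 0.0171])
(np.float64(0.063), [0.0139, 0.0202, 0.0281])
(np.float64(0.069), [0.0228, 0.0312, 0.0385])
(np.float64(0.075), [0.0339, 0.0418, 0.0478])
(np.float64(0.081), [0.0452, 0.0515, 0.0583])
(np.float64(0.087), [0.055, 0.0626, 0.069])
(np.float64(0.093), [0.0658, 0.0724, 0.0795])
(np.float64(0.099), [0.0736, 0.0812, 0.0864])
```

step_arm(moves=[0.6,0,0,0.03,0,0.6,0,0.03,0.04,0,0.6,0,0.06,0.04,0,0.6,0,0.06,0.02,0,0.6,0,0.06,0.005,0,0.6,0,0.072,-0.018,0,0.6,0,0.085,-0.036,0,0.6,0,0.096,-0.055,0,0.6,0,0.1065,-0.074,0,0.6,0,0.116,-0.094,0,0.6,0,0.125,-0.114,0,0.6,0,0.125,-0.114,0])

```text
t: 26.6
tcp_pos: [0.5612, 0.1048, 0.1114]
tool_rot: [0.707, 0.707, -0.0, -0.0]
force: [-1.1, 1.6, 0.1]
finger_gap: 0.722
gripper_force: 24.0
```

```bash
python3 -c "
from h import *
d=rep()
uv=proj(d,[[.56,.06,.08]])[0].astype(int)
cv2.imwrite('pics/s5.png',cv2.resize(d['color'][max(0,uv[1]-100):uv[1]+100,uv[0]-100:uv[0]+100],(600,600)))"
```

```text
26.6 [0.56124518 0.10484322 0.11141696] [-1.06310234  1.56537415  0.13674666] 0.7222549657283889 23.99025410413742
(np.float64(0.027), [0.0024, 0.0031, 0.0039])
(np.float64(0.033), [0.0008, 0.0021, 0.0038])
(np.float64(0.039), [-0.0002, 0.001, 0.0027])
(np.float64(0.045), [-0.0001, 0.0062, 0.018])
(np.float64(0.051), [0.0115, 0.0254, 0.0379])
(np.float64(0.057), [0.0357, 0.0475, 0.0614])
(np.float64(0.063), [0.0544, 0.0698, 0.0841])
(np.float64(0.069), [0.0779, 0.0917, 0.1059])
(np.float64(0.075), [0.0988, 0.1071, 0.1139])
```

View pics/s5.png

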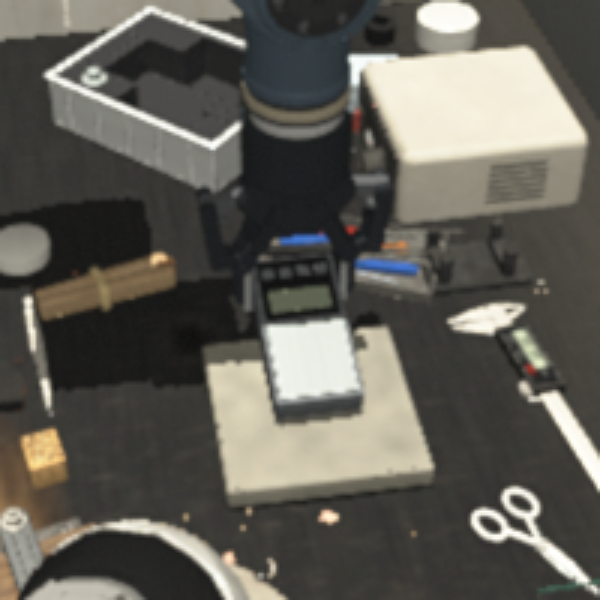

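step_arm(moves=[0.6,0,0.008,-0.02,0,0.6,0,0.0145,-0.041,0,0.6,0,0.02,-0.062,0,0.6,0,0.0255,-0.083,0,0.6,0,0.03,-0.095,0,0.6,0,0.03,-0.105,0,0.6,0,0.03,-0.11,0,0.6,0,0.03,-0.11,0])

```text
t: 27.65
tcp_pos: [0.5614, 0.1109, 0.0899]
tool_rot: [0.707, 0.707, 0.0, 0.0]
force: [0.2, 2.3, 2.2]
finger_gap: 0.719
gripper_force: 24.0
```

```bash
cat >>h.py <<'E'
def flat(nm='side'):
    "fit plane to upper face near slab"
    s=manip.sense();d=cam(nm);P=cloud(d);q=P.reshape(-1,3)
    k=(abs(q[:,0]-.56)<.024)&(q[:,1]>-.06)&(q[:,1]<.09)&(q[:,2]>.0345)&(q[:,2]<.07);Q=q[k]
    A=np.c_[Q[:,:2],np.ones(len(Q))];c=np.linalg.lstsq(A,Q[:,2],rcond=None)[0]
    print(s['t'],s['tcp_pos'],s['force'],s['finger_gap'],'slope deg',np.degrees(np.arctan(c[:2])).round(2),'y',np.percentile(Q[:,1],[1,99]).round(4),'z',np.percentile(Q[:,2],[2,98]).round(4))
    return d
E
python3 -c "
from h import *
flat()"
```

```text
27.65 [0.56138389 0.11086167 0.0898923 ] [0.16584408 2.29229778 2.23229482] 0.7187236620554669 slope deg [0.4  4.06] y [0.0029 0.0891] z [0.0372 0.0509]
```

step_arm(moves=[0.6,0,0,-0.01,0,0.6,0,0,-0.02,0,0.6,0,0,-0.03,0,0.6,0,0,-0.035,0,0.6,0,0,-0.035,0])

```text
t: 28.32
tcp_pos: [0.5614, 0.1108, 0.0836]
tool_rot: [0.707, 0.707, 0.0, 0.0]
force: [-0.6, 2.6, 7.5]
finger_gap: 0.72
gripper_force: 24.8
```

```bash
python3 -c "
from h import *
flat()"
```

```text
28.325 [0.56141688 0.11084412 0.08356196] [-0.6309387   2.58737417  7.45347502] 0.7199646854424491 slope deg [0.19 0.76] y [0.0032 0.0896] z [0.0366 0.049 ]
```

step_arm(moves=[0.6,0,0,-0.008,0,0.6,0,0,-0.015,0,0.6,0,0,-0.022,0,0.6,0,0,-0.022,0])

```text
t: 28.88
tcp_pos: [0.5614, 0.1114, 0.0806]
tool_rot: [0.707, 0.707, 0.001, 0.0]
force: [-3.6, 6.0, 17.3]
finger_gap: 0.721
gripper_force: 27.1
```

```bash
python3 -c "
from h import *
flat()"
```

```text
28.875 [0.56144739 0.11141041 0.0806108 ] [-3.61688471  6.04908765 17.28213624] 0.7208449908889728 slope deg [ 0.2  -0.76] y [0.0039 0.089 ] z [0.0364 0.0545]
```

step_arm(moves=[0.6,0,0,0.008,0,0.7,0,0,0.012,0,0.73,0,0,0.012,0,0.77,0,0,0.012,0,0.85,0,0,0.012,0,0.95,0,0,0.012,0,0.95,0,0,0.012,0])

```text
t: 29.8
tcp_pos: [0.5612, 0.1107, 0.0808]
tool_rot: [0.707, 0.707, -0.0, -0.0]
force: [0.2, -0.3, 0.5]
finger_gap: 0.952
gripper_force: 0.0
```

```bash
python3 -c "
from h import *
flat()"
```

```text
29.8 [0.56124264 0.11069878 0.08084631] [ 0.24970295 -0.30971826  0.47336231] 0.9516470683336715 slope deg [0.11 0.8 ] y [0.0021 0.0884] z [0.0364 0.0491]
```

step_arm(moves=[1,0,0,0.05,0,1,0,0,0.15,0,1,0,0,0.3,0,1,0,0,0.4,0,1,0,-0.1,0.5,0,1,0,-0.24,0.6,0,1,0,-0.24,0.6,0,1,0,-0.24,0.6,0])

```text
t: 30.85
tcp_pos: [0.5608, 0.0623, 0.2008]
tool_rot: [0.708, 0.707, -0.0, -0.0]
force: [-0.7, 0.1, -0.9]
finger_gap: 1.002
gripper_force: 0.0
```

```bash
python3 - <<'E'
from h import *
s=manip.sense();print(s['t'],s['tcp_pos'])
for n in('wrist','side'):
    d=cam(n);P=cloud(d).reshape(-1,3)
    k=(P[:,2]>.0405)&(P[:,2]<.056)&(abs(P[:,0]-.56)<.06)&(P[:,1]>-.05)&(P[:,1]<.16);Q=P[k]
    print(n,k.sum(),cv2.minAreaRect((Q[:,:2]*1000).astype(np.float32)),np.median(Q[:,2]))
    A=np.c_[Q[:,:2],np.ones(len(Q))];c=np.linalg.lstsq(A,Q[:,2],rcond=None)[0];print(np.degrees(c[:2]))
    if n=='wrist':cv2.imwrite('pics/w6.png',d['color'])
E
```

```text
30.85 [0.56084038 0.06228254 0.20083964]
wrist 13442 ((561.2722778320312, 67.01278686523438), (119.10924530029297, 62.4609489440918), 89.92342376708984) 0.04721450823524764
[-0.0248057  -1.91074378]
side 1134 ((562.1259155273438, 63.20376205444336), (123.13812255859375, 61.68582534790039), 89.94730377197266) 0.04555858947202287
[ 0.08934034 -1.35794408]
```

View pics/w6.png

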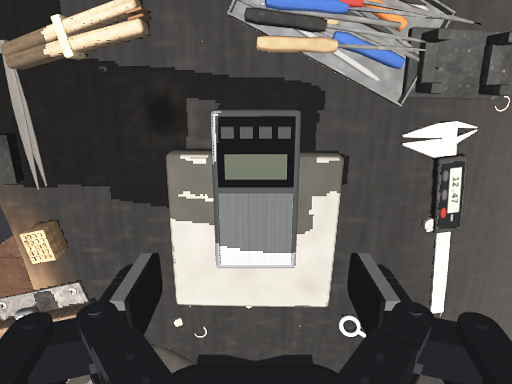

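step_arm(moves=[1,0,0.013,-0.15,0,1,0,0.013,-0.3,0,1,0,0.013,-0.43,0,1,0,0.013,-0.5,0,1,0,0.013,-0.513,0,1,0,0.013,-0.513,0,0.7,0,0.013,-0.513,0,0.65,0,0.013,-0.513,0,0.6,0,0.013,-0.513,0,0.6,0,0.013,-0.513,0,0.6,0,0.013,-0.513,0], grip_force=30)

```text
t: 32.33
tcp_pos: [0.5619, 0.0654, 0.0994]
tool_rot: [0.707, 0.707, 0.001, 0.001]
force: [0.8, 0.5, 6.1]
finger_gap: 0.721
gripper_force: 33.2
```

step_arm(moves=[0.6,0,0,0.02,0,0.6,0,0,0.05,0,0.6,0,-0.04,0.06,0,0.6,0,-0.1,0.06,0,0.6,0,-0.16,0.06,0,0.6,0,-0.205,0.06,0,0.6,0,-0.2225,0.06,0,0.6,0,-0.2225,0.06,0])

```text
t: 33.33
tcp_pos: [0.5612, 0.0205, 0.1102]
tool_rot: [0.707, 0.707, -0.0, -0.0]
force: [-0.2, 0.7, -2.3]
finger_gap: 0.717
gripper_force: 33.5
```

```bash
python3 - <<'E'
from h import *
s=manip.sense();print(s['t'],s['tcp_pos'],s['force'])
d=cam('side');P=cloud(d).reshape(-1,3)
k=(P[:,2]>.046)&(P[:,2]<.07)&(abs(P[:,0]-.56)<.025)&(P[:,1]>-.06)&(P[:,1]<.0);Q=P[k]
A=np.c_[Q[:,:2],np.ones(len(Q))];c=np.linalg.lstsq(A,Q[:,2],rcond=None)[0];print(k.sum(),np.degrees(c[:2]),np.percentile(Q[:,1:],[2,98],axis=0))
E
```

```text
33.325 [0.5612196  0.02053267 0.110238  ] [-0.17672433  0.7137138  -2.28056769]
478 [-0.02693348  5.66862184] [[-0.04184029  0.04788168]
 [-0.00150571  0.06021084]]
```

```bash
python3 - <<'E'
from h import *
for n in('side','wrist'):
    P=cloud(cam(n)).reshape(-1,3)
    for y in np.arange(-.05,.09,.01):
        k=(abs(P[:,0]-.561)<.02)&(abs(P[:,1]-y)<.003)&(P[:,2]>.02)&(P[:,2]<.08)
        if k.sum()>5: print(n,round(y,3),k.sum(),np.percentile(P[k,2],[10,50,90]).round(4))
E
```

```text
side -0.05 24 [0.0201 0.0206 0.0219]
side -0.04 215 [0.0216 0.0467 0.0571]
side -0.03 59 [0.0204 0.0572 0.059 ]
side -0.02 43 [0.0569 0.058  0.0592]
side -0.01 44 [0.0562 0.0572 0.0587]
side 0.0 45 [0.0556 0.057  0.0583]
side 0.01 36 [0.0555 0.0568 0.0581]
side 0.02 34 [0.0548 0.0563 0.0577]
side 0.03 37 [0.0539 0.0558 0.0573]
side 0.04 32 [0.0549 0.0557 0.0569]
side 0.05 28 [0.0543 0.0559 0.057 ]
side 0.06 25 [0.0532 0.0544 0.0559]
wrist -0.02 440 [0.059  0.0596 0.0603]
wrist -0.01 898 [0.0587 0.0594 0.06  ]
wrist 0.0 978 [0.0585 0.0592 0.0598]
wrist 0.01 1026 [0.0581 0.0588 0.0595]
wrist 0.02 1120 [0.0578 0.0585 0.0593]
wrist 0.03 1132 [0.0571 0.0579 0.0586]
wrist 0.04 1288 [0.0573 0.058  0.0587]
wrist 0.05 1421 [0.0568 0.0577 0.0584]
wrist 0.06 1451 [0.0562 0.057  0.0577]
wrist 0.07 1592 [0.0561 0.057  0.058 ]
wrist 0.08 2533 [0.0222 0.0549 0.0566]
wrist 0.09 629 [0.0205 0.0217 0.0227]
```

step_arm(moves=[0.6,0,0,-0.02,0,0.6,0,0,-0.032,0,0.6,0,0,-0.04,0,0.6,0,0,-0.045,0,0.6,0,0,-0.05,0,0.6,0,0,-0.055,0,0.6,0,0,-0.055,0])

```text
t: 34.35
tcp_pos: [0.5611, 0.0204, 0.1006]
tool_rot: [0.707, 0.707, -0.0, 0.0]
force: [-2.6, -2.8, 9.7]
finger_gap: 0.718
gripper_force: 34.7
```

Touching with about 12 N; ease off and release gently.

step_arm(moves=[0.6,0,0,0.005,0,0.7,0,0,0.007,0,0.73,0,0,0.007,0,0.77,0,0,0.007,0,0.85,0,0,0.007,0,1,0,0,0.007,0,1,0,0,0.007,0,1,0,0,0.1,0,1,0,0,0.3,0,1,0,0,0.6,0,1,0,0,0.6,0,1,0,0,0.6,0])

```text
t: 35.85
tcp_pos: [0.561, 0.0209, 0.2203]
tool_rot: [0.707, 0.707, 0.0, 0.0]
force: [-0.6, 0.6, -0.8]
finger_gap: 1.0
gripper_force: 0.0
```

```bash
python3 - <<'E'
from h import *
s=manip.sense();print(s['t'],s['tcp_pos'],s['force'])
for n in('wrist','side'):
    d=cam(n);P=cloud(d).reshape(-1,3)
    for lo,hi,nm in((.0405,.056,'scale'),(.016,.03,'slab')):
        k=(P[:,2]>lo)&(P[:,2]<hi)&(abs(P[:,0]-.56)<.09)&(P[:,1]>-.1)&(P[:,1]<.16);Q=P[k]
        A=np.c_[Q[:,:2],np.ones(len(Q))];c=np.linalg.lstsq(A,Q[:,2],rcond=None)[0]
        print(n,nm,k.sum(),cv2.minAreaRect((Q[:,:2]*1000).astype(np.float32)),np.median(Q[:,2]),np.degrees(c[:2]))
E
```

```text
35.85 [0.56100078 0.02093944 0.22032138] [-0.561702    0.6473031  -0.82246213]
wrist scale 11519 ((561.1915893554688, 22.074748992919922), (119.3307113647461, 62.21171188354492), 89.96891784667969) 0.04866572716911628 [ 0.02209915 -0.08686236]
wrist slab 13920 ((559.4180297851562, 21.311500549316406), (139.23789978027344, 141.00962829589844), 89.03399658203125) 0.02213276642741928 [ 0.0042145  -0.05737289]
side scale 1284 ((561.9976196289062, 19.059364318847656), (124.36860656738281, 61.4383659362793), 89.81927490234375) 0.04667373146842203 [0.40697363 0.30286432]
side slab 2005 ((560.185302734375, 52.977046966552734), (213.55709838867188, 137.9241485595703), 89.11979675292969) 0.020133522563583917 [ 0.02854533 -0.1514673 ]
```

The scale lies flat, about 2 mm from the slab's centre, and the gripper is clear, so I'm handing in.

```bash
python3 -c "
from station import manip
print(manip.sign_off())"
```

```text
the job is handed in; nothing more can be done
None
```

I handed the job in at about 36 s: the scale lies face up and flat on the slab, about 2 mm from its centre, with the gripper clear. No verdict came back, and I didn't re-measure the carton, clamp and tweezers.

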